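# Cover the polishing balls, then open the tumbler guard and hold it wide

### The job

Slide the aluminium cover fully home over the tray's steel polishing balls, so that no grit drops onto them. Then open the barrel tumbler's wire gate: squeeze its main catch (the narrow one) and draw the gate ajar onto its safety catch, let go, then squeeze the safety catch (the wide one by the free edge) and with it swing the gate past its half-open detent until it stands wide open. Finish holding it wide by that squeezed safety catch, because the gate springs back when let go; leave the bearing, the nut figure and the tin undisturbed.

Things in the scene. Friction and masses are not known exactly. Their poses are not given: they have to be found in the camera images.
- tumbler: Bench-top barrel tumbler, fixed: grey motor housing 200 x 290 mm, 80 mm high, with a black guard frame and wire mesh to z = 214 mm. Origin: centre of its underside; z up, -x the front with the gate, +y the hinge end. Yaw about 1.7 rad: the front faces about world -y, the hinge end is nearest the robot. Behind the gate's top only hook arms stand above the frame: to z = 232 mm, 253 when squeezed.
- gate_hinge (a point): Point on the gate's vertical hinge axis at (-103, 125, 218) mm in the tumbler's frame; axes as the tumbler's, it does not turn with the gate. A spring-plunger block beside it, toward +y, reaches z = 228 mm.
- gate_angle (a joint): Rad: 0 shut, grows as the gate opens to the tumbler's -x (clockwise from above), stop 1.5. Black tube frame and mesh, 255 mm axis to free edge, 10 thick, z 90 to 216 mm. Main catch squeezed, it opens to 0.096, stopped by the safety catch; past 0.08 it stays put. Closing spring 0.25 N m/rad. Detent at 0.75 between humps at 0.57 and 0.93 (8 N at the safety catch); let go wide, it springs back.
- main_grip (a point): Pinch point of the main catch on the gate, 125 mm from the hinge axis, z 261 mm, 12 mm outside the gate's mid-plane. x is the gate's normal (-x outward), y to the hinge. Two level 8 mm round bars along y, 28 mm long, tops z 265: fixed bail, outer face 8.5 mm to -x, lever bar, rear face 26 mm to +x at rest, 8 squeezed. Pinch along x from above: 34 mm wide, squeezed 16; finger tips to z 245.
- main_catch (a joint): Lever of the main catch, rad: 0 at rest, 0.45 squeezed against its bail; its hook is clear of the keeper above 0.27. Springs back when let go; a full squeeze takes about 5 N.
- safety_grip (a point): Pinch point of the safety catch, on the gate: the same as main_grip in build, heights, offsets and axes, but 215 mm from the hinge axis (40 mm from the free edge), and its bars are 44 mm long.
- safety_catch (a joint): Lever of the safety catch, rad: 0 at rest, 0.45 squeezed; its hook is clear above 0.14. Springs back when let go; about 5 N.
- gate: The gate leaf with both catches. Origin on its hinge axis at table height; it turns with the gate: x is the gate's normal (-x outward), -y runs along the leaf to its free edge, z up.
- tray: White plastic tray, fixed, 120 x 220 mm, 44 mm high, two compartments along its y: steel balls in the +y half, hex nuts in the -y half. Origin: centre of its underside. Low aluminium guides along the long sides reach z = 52 mm.
- cover (a joint): Position of the aluminium sliding cover (113 x 110 mm, 4 mm thick, top at z = 48.5 mm) in m: 0 over the nuts, grows as it slides along the tray's +y; 0.106 is the end stop, fully over the balls. It starts between 0 and 0.03. Friction about 1.5 N.
- cover_pull (a point): Middle of the top edge (z = 71.5 mm) of the upright rib on the cover: 50 mm along the tray's x, 10 mm thick along y (the sliding direction), standing 23 mm above the cover's middle. Axes as the tray's.
- bearing: Loose ball bearing, 62 mm across, 16 mm high; bystander. Origin under its centre.
- nut_mouse: Loose little figure of steel nuts, 74 mm tall, 44 mm foot; bystander. Origin under its centre.
- tin: Loose open ribbed tin can, 72 mm across, 75 mm high; bystander. Origin under its centre.

How it is judged:
By the outcome, as a careful person would: the job done as asked, in the order asked, and still so for the second after the job is handed in, while the arm keeps its last pose, push and grip.
It also fails if it takes over 64 s, if anything falls off the work surface, if the arm or the gripper's body presses on something with over 40 N, if the wrist force passes 120 N, or if a joint passes its speed limit or range.

### The arm

A 6-joint arm with a two-finger parallel gripper is mounted at the origin on the work surface. World frame = base frame: x ahead of the robot, y to its left, z up, the work surface at z = 0. Lengths are in m, angles in rad, forces in N, time in s.
With the tool pointing down it reaches from about 0.325 to 0.925 m from the base axis. Payload 3.1 kg.
Tool frame: the origin (TCP) lies midway between the tips of the shut fingers; the grasp point (between the pads) lies r.hold_point_z behind it (r.hold_point_z is the distance from the TCP to the grasp point, in m); z points along the fingers, y is the line along which they close (so a half turn about z gives the same grasp; the last joint's range is limited). The gripper opens to 85 mm and grips with 20 to 120 N. Pads are 22 mm wide; open, the fingers measure 114 mm over their backs; the gripper's body (76 mm by 85 mm) begins 54 mm behind the grasp point. The pads swing forward as they close: fully open they stand 13 mm farther back than shut.
Start: joints at [1.202, 0.217, 1.613, -0, 1.311, -0.112], TCP at [0.159, 0.605, 0.231] pointing down, gripper open.
Joint ranges: [-2.75, 2.75], [-0.78, 2.1], [0.31, 2.55], [-1.13, 4.27], [0.13, 2.63], [-2.58, 2.58]. Speed limits (rad/s): [2.79, 2.79, 3.14, 3.14, 3.14, 3.14].

### API

Orientations are given as [roll, pitch, yaw] about the fixed x, y, z axes, in that order (R = Rz(yaw) Ry(pitch) Rx(roll)).
In Python, from bench import r gives the robot as it stands.
- The arm moves only by the shell command python3 nudge.py 'ROWS' [FORCE]. ROWS is a JSON list of rows, 1 to 10 of them, each written [[rx, ry, rz], [dx, dy, dz], opening]: a rotation vector rx, ry, rz in units of 0.05 rad, then dx, dy, dz in units of 50 mm, then the opening from 0.0 (shut) to 1.0 (fully open); each row is the pose to reach, as a shift and turn from the pose commanded when the command began, along the tool's axes at that moment; what a row does not reach only later rows make up. A row lasts 1/12 s, in which the tool goes at most 0.0417 m and 0.125 rad, less where a joint would pass 70% of its speed; a pose out of reach is approached as far as the arm can. The fingers move at their own pace and stop on an object; FORCE is the grip in N (left out, the last holds). Time passes only in rows, so rows that do not move let the fingers close. It prints the time, the measured TCP pose, the force, the opening and the grip force at its end. Input that does not fit is refused with a message, and nothing moves.
- r.observe(): the state, without advancing time (a new reading comes with each control period).
- r.grab_frame(name): name is "scene" or "side" or "wrist"; returns the picture (420x560x3 uint8, red, green, blue); there is no depth.
- r.get_calibration(name): a dict with "K" (3x3 intrinsics, pixels), "view" (4x4, takes a point from world to camera coordinates); the wrist camera has in their place "T_tool_cam" (4x4, takes a point from camera to tool coordinates, whose origin is the TCP and whose axes are the flange's). Camera axes: x right, y up, looking along -z (the intrinsics and any distortion apply to the point x, -y, -z); pixel columns grow to the right and rows downward; lengths in m; the calibration is good to about 2 mm. The wrist camera is an equidistant fisheye: a pixel r from the principal point sees the ray r / f radians off the axis. A picture is of the moment at which its call begins: read the wrist's pose just before it. get_calibration takes no time and is no camera call.
- r.sign_off(): hands the job in; it is judged then, once.
The state is a dict: "time_s": time; "joints": joint angles; "joint_vel": joint speeds; "effort": joint torques, N m; "position": TCP position; "orientation": TCP orientation; "ft_force": force on the tool from outside, world axes, zero at the start; "wrist_torque": the same for the moment, N m; "opening": opening from 0.0 (shut) to 1.0 (fully open); "grip_force": force on a finger pad.
Only numpy, scipy, OpenCV 4.12 (cv2) and the standard library are available. Lean on these libraries where they do the work, as an engineer would, in place of code of your own. Each camera call takes 0.05 s, during which the arm holds its last target. There are 200 camera calls.

## Working session

There is one attempt and no reset: what is moved stays moved. The work goes in short steps, Python scripts to look and compute and a shell command to move; the robot and the scene stay as the last step left them, time stands still between calls to the robot, and variables do not carry over. Pictures are saved under pics/ and viewed, at most 10 in all, crops included, and the job is handed in when it is done.

```bash
ls; mkdir -p pics
python3 - <<'E'
from bench import r
import cv2
for n in ["scene","side"]:
    f=r.grab_frame(n); cv2.imwrite(f"pics/{n}0.png",cv2.resize(f[:,:,::-1],(784,588),interpolation=cv2.INTER_CUBIC))
o=r.observe(); print(o, r.hold_point_z)
E
```

```text
bench.py
nudge.py
pics
{'time_s': 0.1, 'joints': array([ 1.20181229e+00,  2.17684501e-01,  1.61479652e+00, -2.26053547e-05,
        1.31132407e+00, -1.12213480e-01]), 'joint_vel': array([ 0.00032357, -0.00201171, -0.00368428, -0.00084727,  0.00049664,
        0.00041566]), 'effort': array([-1.42628680e-03, -3.98073828e+01, -3.04970956e+01, -2.59738672e-04,
        4.12805588e-03, -9.17286343e-06]), 'position': array([0.15844471, 0.60380681, 0.23008335]), 'orientation': array([-3.13939169e+00, -2.26045740e-04,  2.88482767e+00]), 'ft_force': array([-0.4376757 , -0.79314206, -0.22474082]), 'wrist_torque': array([-0.05413019, -0.0243041 ,  0.05131829]), 'grip_force': 0.0, 'opening': 0.9953539968668652} 0.0187
```

View pics/scene0.png

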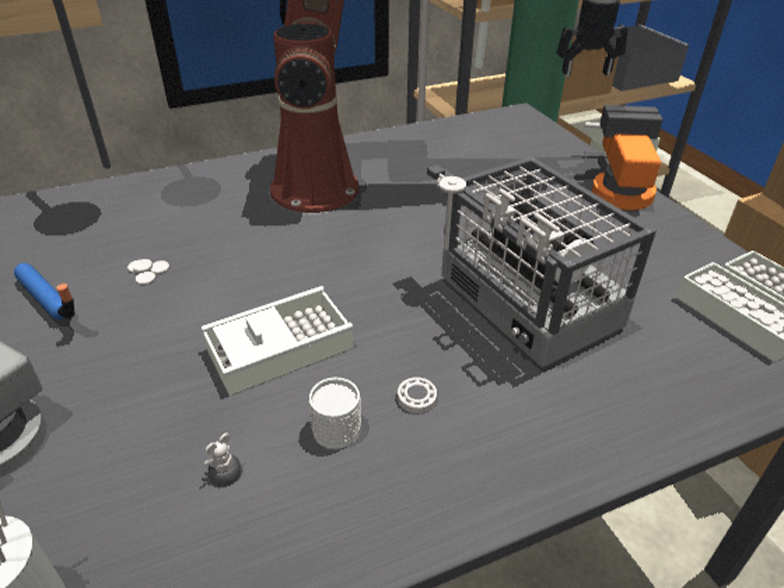

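View pics/side0.png

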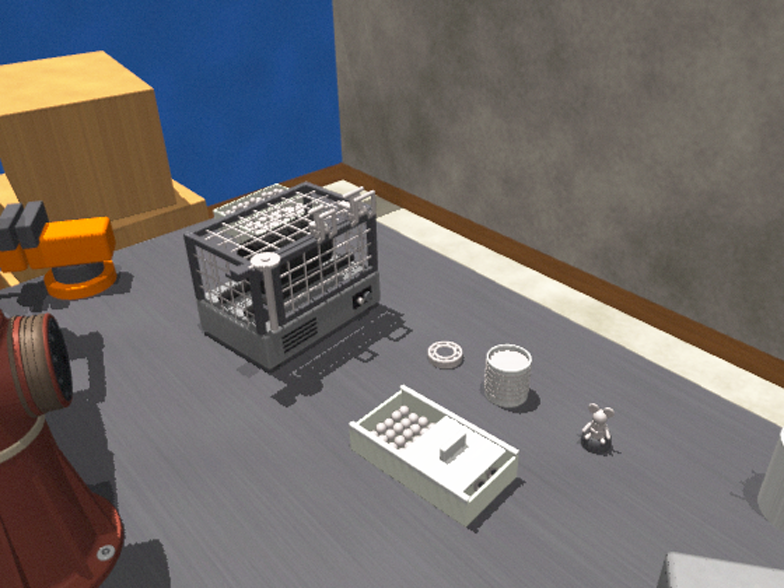

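Run:
```python
import cv2
from bench import r
a=cv2.resize(r.grab_frame("scene")[105:290,140:472,::-1],None,fx=2.4,fy=2.4,interpolation=cv2.INTER_CUBIC)
b=cv2.resize(r.grab_frame("side")[125:375,128:378,::-1],None,fx=2.4,fy=2.4,interpolation=cv2.INTER_CUBIC)
cv2.imwrite("pics/a.png",a);cv2.imwrite("pics/b.png",b);print(a.shape,b.shape)
for n in ["scene","side"]:
    c=r.get_calibration(n);print({k:v for k,v in c.items()})
print(r.get_calibration("wrist"))
```

```text
(444, 797, 3) (600, 600, 3)
{'K': array([[455.6864234 ,   0.        , 276.4595396 ],
       [  0.        , 455.6864234 , 202.78011224],
       [  0.        ,   0.        ,   1.        ]]), 'view': array([[ 0.39239523,  0.91978451,  0.00473607, -0.17510312],
       [-0.57360221,  0.24067651,  0.7829785 ,  0.22379261],
       [ 0.71903164, -0.30995365,  0.62203074, -1.51418597],
       [ 0.        ,  0.        ,  0.        ,  1.        ]])}
{'K': array([[504.10143418,   0.        , 284.37094238],
       [  0.        , 504.10143418, 207.71405517],
       [  0.        ,   0.        ,   1.        ]]), 'view': array([[ 0.75227083, -0.65864728, -0.01650348, -0.46609928],
       [ 0.3600247 ,  0.3899642 ,  0.84753179, -0.34378467],
       [-0.55178874, -0.6435151 ,  0.53048799, -0.91880408],
       [ 0.        ,  0.        ,  0.        ,  1.        ]])}
{'K': array([[325.1922621 ,   0.        , 277.754047  ],
       [  0.        , 325.1922621 , 207.22671964],
       [  0.        ,   0.        ,   1.        ]]), 'T_tool_cam': array([[-1.67046360e-05,  9.53384572e-01,  3.01757945e-01,
         7.77393850e-02],
       [ 9.99999860e-01, -1.43695459e-04,  5.09354169e-04,
        -3.06823042e-04],
       [ 5.28971653e-04,  3.01757911e-01, -9.53384436e-01,
        -1.42555378e-01],
       [ 0.00000000e+00,  0.00000000e+00,  0.00000000e+00,
         1.00000000e+00]])}
```

View pics/a.png

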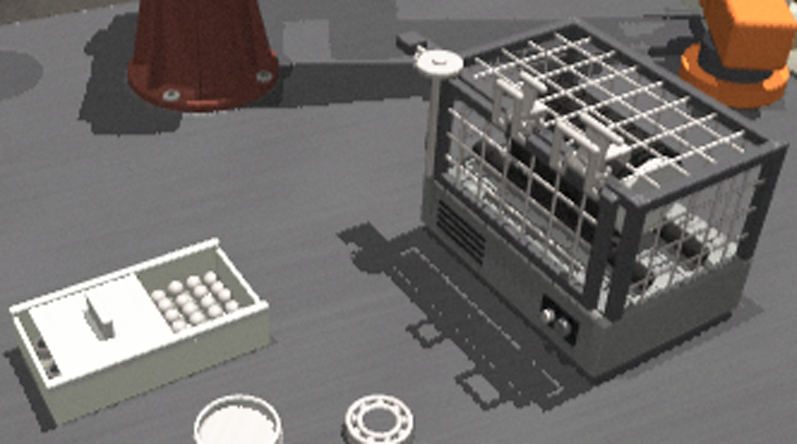

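View pics/b.png

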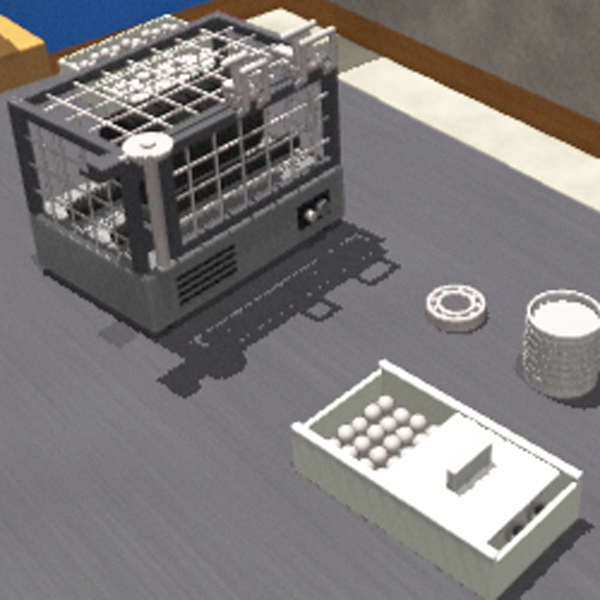

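```bash
cat > h.py <<'E'
import numpy as np, cv2
from scipy.optimize import least_squares
from bench import r
C={n:r.get_calibration(n) for n in("scene","side","wrist")}
def proj(n,P):
    P=np.atleast_2d(P);c=C[n];p=P@c["view"][:3,:3].T+c["view"][:3,3]
    p=p*[1,-1,-1];q=p@c["K"].T;return q[:,:2]/q[:,2:]
def a(x,y):return np.array([140+x/2.4,105+y/2.4])
def b(x,y):return np.array([128+x/2.4,125+y/2.4])
def pose(p,L):
    c,s=np.cos(p[2]),np.sin(p[2]);return np.array([[p[0]+c*l[0]-s*l[1],p[1]+s*l[0]+c*l[1],l[2]] for l in L])
def fit(obs,p0):   # obs: (view,pixel,local)
    f=lambda p:np.concatenate([proj(n,pose(p,[l]))[0]-px for n,px,l in obs])
    s=least_squares(f,p0,loss="soft_l1");return s.x,f(s.x).reshape(-1,2)
def tri(n1,p1,n2,p2):
    f=lambda X:np.concatenate([proj(n1,X)[0]-p1,proj(n2,X)[0]-p2])
    s=least_squares(f,[.5,.2,.1]);return s.x,f(s.x)
E
python3 - <<'E'
from h import *
np.set_printoptions(precision=4,suppress=True)
T=[("scene",a(597,378),(-.1,-.145,0)),("scene",a(424,222),(-.1,.145,0)),("side",b(155,332),(-.1,.145,0)),("side",b(40,278),(.1,.145,0)),("side",b(343,220),(-.1,-.145,0)),
("scene",a(783,146),(.1,-.145,.214)),("scene",a(572,22),(.1,.145,.214)),("side",b(10,100),(.1,.145,.214)),("scene",a(733,312),(.1,-.145,0))]
p,e=fit(T,[.3,.5,1.7]);print("tumbler",p);print(e)
d,e=tri("scene",a(439,63),"side",b(147,146));print("disk",d,e)
print("hinge pred",pose(p,[(-.103,.125,.218)]))
for y in (.125,.215):
  P=pose(p,[(-.115,.125-y,.261)]);print(P,(proj("scene",P)-[140,105])*2.4,(proj("side",P)-[128,125])*2.4)
A=[("scene",a(13,309),"s",0),]
for k in (tri("scene",a(13,309),"side",b(497,556)),):pass
# tray: which guide ends correspond
sc=[(13,309),(216,242),(50,385),(266,306)]
sd=[(497,556),(294,427),(579,476),(383,364)]
for u,v in zip(sc,sd):print(tri("scene",a(*u),"side",b(*v)))
print("rib",tri("scene",a(97,303),"side",b(470,460)))
E
```

```text
tumbler [0.5536 0.2368 1.7304]
[[-2.7746  3.6288]
 [-4.2809  2.7394]
 [ 1.0093  4.0724]
 [-1.6646 -3.022 ]
 [ 0.5917 -0.2755]
 [ 2.4189 -2.6411]
 [ 0.4568 -3.057 ]
 [-3.7297 -0.7553]
 [ 0.3182  0.0586]]
disk [0.4456 0.1193 0.2208] [-0.4145  0.7519 -0.4327 -0.6773]
hinge pred [[0.4466 0.1153 0.218 ]]
[[0.5719 0.1233 0.261 ]] [[510.67    89.6619]] [[250.317   63.2524]]
[[0.6607 0.1376 0.261 ]] [[579.6396 136.8178]] [[312.5403  32.7901]]
(array([ 0.4477, -0.3352,  0.0495]), array([-1.4478,  1.303 , -1.2733, -0.8734]))
(array([ 0.422 , -0.1182,  0.0479]), array([-0.5218,  0.626 , -0.4835, -0.4718]))
(array([ 0.5593, -0.3216,  0.0482]), array([-0.9023,  0.7868, -0.9199, -0.606 ]))
(array([ 0.5356, -0.1054,  0.0476]), array([-0.7192,  0.8417, -0.7629, -0.723 ]))
rib (array([ 0.4917, -0.261 ,  0.0678]), array([-1.406 ,  1.397 , -1.3467, -1.046 ]))
```

```bash
cat >> h.py <<'E'
from scipy.spatial.transform import Rotation as R
def go(pos,phi):
    """print tool-axes shift and turn to put TCP at pos, tool y at world angle phi, pointing down"""
    o=r.observe();M=R.from_euler("xyz",o["orientation"])
    ty=np.array([np.cos(phi),np.sin(phi),0]);tz=np.array([0,0,-1.]);tx=np.cross(ty,tz)
    N=R.from_matrix(np.array([tx,ty,tz]).T)
    print("t",o["time_s"],"turn",(M.inv()*N).as_rotvec().round(3),"shift",M.inv().apply(np.array(pos)-o["position"]).round(4),"F",o["ft_force"].round(1),"open",o["opening"].round(2),"grip",round(o["grip_force"],1),o["joints"].round(2))
E
python3 - <<'E'
from h import *
tr=(.4917,-.2201,.1135)
P=pose(tr,[(0,-.045,.15)])[0];print(P)
go(P,.1135+np.pi/2)
go((.33,.28,.30),1.5)
E
sed -i 's/o\["opening"\].round(2)/round(o["opening"],2)/' h.py
python3 - <<'E'
from h import *
tr=(.4917,-.2201,.1135)
P=pose(tr,[(0,-.045,.15)])[0];print(P)
go(P,.1135+np.pi/2)
go((.33,.28,.30),1.5)
E
```

```text
[ 0.49679654 -0.26481046  0.15      ]
t 0.2 turn [-0.002 -0.    -0.37 ] shift [-0.5478 -0.7543  0.0815] F [-1.   0.1  0.5] open 0.99 grip 0.0 [ 1.2   0.22  1.61 -0.    1.31 -0.11]
t 0.2 turn [-0.002 -0.    -0.186] shift [-0.2481 -0.27   -0.0692] F [-1.   0.1  0.5] open 0.99 grip 0.0 [ 1.2   0.22  1.61 -0.    1.31 -0.11]
```

Careful with the scale: shifts go in units of 50 mm and turns go in units of 0.05 rad. That gives: -0.27 m is -5.4, -0.248 m is -4.96, -0.186 rad is -3.72.

```bash
T="hi"; python3 nudge.py '[[[0,0,-1],[-0.6,-0.6,-0.4],0.6],[[0,0,-2],[-1.2,-1.2,-0.8],0.6],[[0,0,-3],[-1.7,-1.7,-1.2],0.6],[[0,0,-3.6],[-2.2,-2.4,-1.4],0.6],[[0,0,-3.72],[-2.8,-3,-1.4],0.6],[[0,0,-3.72],[-3.3,-3.6,-1.4],0.6],[[0,0,-3.72],[-3.8,-4.2,-1.4],0.6],[[0,0,-3.72],[-4.4,-4.8,-1.4],0.6],[[0,0,-3.72],[-4.96,-5.4,-1.4],0.6],[[0,0,-3.72],[-4.96,-5.4,-1.4],0.6]]'
python3 - <<'E'
from h import *
tr=(.4917,-.2201,.1135)
go(pose(tr,[(0,-.045,.16)])[0],.1135+np.pi/2)
E
```

```text
time_s: 1.03
position: [0.3322, 0.2757, 0.3013]
orientation: [-3.139, 0.002, 3.065]
ft_force: [-0.0, -1.1, 0.4]
opening: 0.598
grip_force: 0.0
t 1.0333 turn [-0.003  0.002 -0.19 ] shift [-0.2053 -0.5258  0.1432] F [-0.  -1.1  0.4] open 0.6 grip 0.0 [ 0.53 -0.27  1.96 -0.    1.45 -0.96]
```

```bash
python3 nudge.py '[[[0,0,-1],[-0.3,-0.7,0],0.6],[[0,0,-2],[-0.6,-1.4,0],0.6],[[0,0,-3.8],[-0.9,-2.1,0],0.6],[[0,0,-3.8],[-1.2,-2.8,0],0.6],[[0,0,-3.8],[-1.5,-3.5,0],0.6],[[0,0,-3.8],[-1.8,-4.2,0],0.6],[[0,0,-3.8],[-2.1,-4.9,0],0.6],[[0,0,-3.8],[-2.4,-5.6,0.2],0.6],[[0,0,-3.8],[-2.7,-6.3,0.6],0.6],[[0,0,-3.8],[-3,-7,1],0.6]]'
python3 nudge.py '[[[0,0,0],[-0.3,-0.7,0.4],0.6],[[0,0,0],[-0.6,-1.4,0.8],0.6],[[0,0,0],[-0.8,-2.1,1.2],0.6],[[0,0,0],[-1,-2.8,1.6],0.6],[[0,0,0],[-1.1,-3.4,1.8],0.6],[[0,0,0],[-1.1,-3.52,1.86],0.6],[[0,0,0],[-1.1,-3.52,1.86],0.6]]'
python3 - <<'E'
from h import *
tr=(.4917,-.2201,.1135)
go(pose(tr,[(0,-.045,.16)])[0],.1135+np.pi/2)
o=r.observe();f=r.grab_frame("wrist");cv2.imwrite("pics/w1.png",f[:,:,::-1])
import pickle;pickle.dump(o,open("o1.pkl","wb"))
E
```

```text
time_s: 1.87
position: [0.4553, -0.0789, 0.2531]
orientation: [-3.141, 0.003, -3.023]
ft_force: [0.9, 1.0, -0.5]
opening: 0.603
grip_force: 0.0
time_s: 2.45
position: [0.5291, -0.2464, 0.1575]
orientation: [3.139, -0.003, -3.025]
ft_force: [-0.9, 0.1, -0.2]
opening: 0.601
grip_force: 0.0
t 2.45 turn [ 0.002 -0.003  0.003] shift [ 0.0342 -0.0146 -0.0025] F [-0.9  0.1 -0.2] open 0.6 grip 0.0 [-0.56  0.21  1.77  0.    1.17 -2.24]
```

View pics/w1.png

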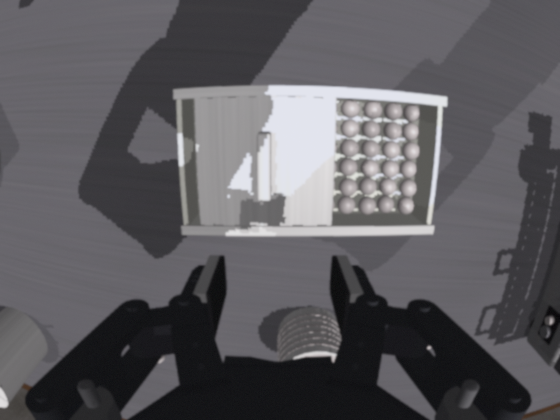

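```bash
cat >> h.py <<'E'
def wray(px,o):
    c=C["wrist"];K=c["K"];d=np.array([(px[0]-K[0,2])/K[0,0],(px[1]-K[1,2])/K[1,1]]);th=np.hypot(*d)
    v=np.array([d[0]/th*np.sin(th),-d[1]/th*np.sin(th),-np.cos(th)])
    M=R.from_euler("xyz",o["orientation"]).as_matrix();T=c["T_tool_cam"]
    return M@T[:3,3]+o["position"],M@T[:3,:3]@v
def wz(px,o,z):
    s,d=wray(px,o);return s+d*(z-s[2])/d[2]
E
python3 - <<'E'
from h import *
import pickle;o=pickle.load(open("o1.pkl","rb"))
np.set_printoptions(precision=4,suppress=True)
Q=[wz(p,o,.052) for p in [(175,95),(446,101),(182,231),(433,230)]]
for q in Q:print(q)
print("center",sum(Q)/4)
ry=np.array([-.1135,.9936]);
for p in [(265,132),(263,200)]:
    q=wz(p,o,.0715);print("rib",q,(q-sum(Q)/4)[:2]@ry)
E
```

```text
[ 0.4483 -0.3358  0.052 ]
[ 0.4226 -0.1196  0.052 ]
[ 0.5597 -0.3242  0.052 ]
[ 0.5346 -0.1065  0.052 ]
center [ 0.4913 -0.2215  0.052 ]
rib [ 0.4696 -0.2623  0.0715] -0.03807180950006966
rib [ 0.5191 -0.2584  0.0715] -0.03982485538096855
```

Run:
```python
from h import *
go((.4943,-.2604,.052),.1135+np.pi/2)
```

```text
t 2.5 turn [ 0.002 -0.002  0.004] shift [ 0.0363 -0.0114  0.1066] F [0.1 0.5 0.3] open 0.6 grip 0.0 [-0.55  0.2   1.77  0.    1.17 -2.24]
```

Scaled: 0.106 m is 2.12, 0.1 m is 2.

```bash
python3 nudge.py '[[[0,0,0],[0.36,-0.12,0.4],0.6],[[0,0,0],[0.72,-0.22,0.9],0.6],[[0,0,0],[0.72,-0.22,1.5],0.6],[[0,0,0],[0.72,-0.22,2],0.5],[[0,0,0],[0.72,-0.22,2.12],0.3],[[0,0,0],[0.72,-0.22,2.12],0.3],[[0,0,0],[0.72,-0.22,2.12],0.3]]'
python3 nudge.py '[[[0,0,0],[0,0.2,0],0.3],[[0,0,0],[0,0.4,0],0.3],[[0,0,0],[0,0.6,0],0.3],[[0,0,0],[0,0.8,0],0.3],[[0,0,0],[0,1,0],0.3],[[0,0,0],[0,1.2,0],0.3],[[0,0,0],[0,1.4,0],0.3],[[0,0,0],[0,1.6,0],0.3],[[0,0,0],[0,1.72,0],0.3],[[0,0,0],[0,1.8,0],0.3]]'
python3 - <<'E'
from h import *
go((.4943,-.2604,.052),.1135+np.pi/2)
E
```

```text
time_s: 3.08
position: [0.4962, -0.2599, 0.055]
orientation: [-3.141, 0.001, -3.021]
ft_force: [0.8, 0.1, 0.1]
opening: 0.3
grip_force: 0.0
time_s: 3.92
position: [0.4839, -0.1699, 0.0532]
orientation: [3.141, -0.001, -3.022]
ft_force: [0.1, -0.7, 0.5]
opening: 0.3
grip_force: 0.8
t 3.9167 turn [ 0.001 -0.001  0.007] shift [ 0.0005 -0.0911  0.0012] F [ 0.1 -0.7  0.5] open 0.3 grip 0.8 [-0.47  0.21  1.99  0.    0.94 -2.17]
```

Now small steps until the end stop shows in the force.

Scaled: 0.008 m is 0.16, 0.006 m is 0.12.

```bash
python3 nudge.py '[[[0,0,0],[0,0.04,0],0.3],[[0,0,0],[0,0.08,0],0.3],[[0,0,0],[0,0.12,0],0.3],[[0,0,0],[0,0.16,0],0.3],[[0,0,0],[0,0.16,0],0.3]]'; python3 nudge.py '[[[0,0,0],[0,0.04,0],0.3],[[0,0,0],[0,0.06,0],0.3],[[0,0,0],[0,0.06,0],0.3]]'
```

```text
time_s: 4.33
position: [0.4831, -0.1628, 0.0532]
orientation: [3.141, -0.001, -3.023]
ft_force: [0.4, 0.0, -0.5]
opening: 0.299
grip_force: 0.2
time_s: 4.58
position: [0.4831, -0.1623, 0.0532]
orientation: [-3.137, -0.0, -3.021]
ft_force: [1.1, -7.7, -4.3]
opening: 0.302
grip_force: 3.9
```

Scaled: 0.002 m is 0.04, 0.001 m is 0.02.

```bash
python3 nudge.py '[[[0,0,0],[0,0.02,0],0.3],[[0,0,0],[0,0.04,0],0.3],[[0,0,0],[0,0.04,0],0.3]]'
python3 - <<'E'
from h import *
print(r.observe()["ft_force"],r.observe()["position"])
E
```

```text
time_s: 4.83
position: [0.4831, -0.1622, 0.0533]
orientation: [-3.134, 0.0, -3.021]
ft_force: [1.2, -13.0, -7.1]
opening: 0.3
grip_force: 6.7
[  1.24822523 -12.95013301  -7.1412783 ] [ 0.48309344 -0.16219945  0.05326737]
```

Scaled: -0.3 m is -6, -0.12 m is -2.4.

```bash
python3 nudge.py '[[[0,0,0],[0,-0.14,0],0.3],[[0,0,0],[0,-0.26,0],0.3],[[0,0,0],[0,-0.26,-0.8],0.4],[[0,0,0],[0,-0.26,-1.6],0.6],[[0,0,0],[0,-0.26,-2.4],0.6],[[0,0,0],[0,-0.26,-3.2],0.6],[[0,0,0],[0,-0.26,-4],0.6],[[0,0,0],[0,-0.26,-4.8],0.6],[[0,0,0],[0,-0.26,-5.6],0.6],[[0,0,0],[0,-0.26,-6],0.6]]'
python3 - <<'E'
from h import *
go((.63,.10,.36),1.73)
E
```

```text
time_s: 5.67
position: [0.486, -0.1714, 0.36]
orientation: [-3.138, 0.007, -3.022]
ft_force: [0.5, -0.1, 0.8]
opening: 0.592
grip_force: 0.0
t 5.6667 turn [-0.004  0.007 -0.04 ] shift [-0.1753  0.2523  0.0004] F [ 0.5 -0.1  0.8] open 0.59 grip 0.0 [-0.48 -0.1   1.71  0.    1.53 -2.17]
```

```bash
python3 nudge.py '[[[0,0,-0.8],[-0.4,0.6,0],0.6],[[0,0,-0.8],[-0.8,1.2,0],0.6],[[0,0,-0.8],[-1.2,1.8,0],0.6],[[0,0,-0.8],[-1.6,2.4,0],0.6],[[0,0,-0.8],[-2,3,0],0.6],[[0,0,-0.8],[-2.4,3.6,0],0.6],[[0,0,-0.8],[-2.9,4.2,0],0.6],[[0,0,-0.8],[-3.3,4.8,0],0.6],[[0,0,-0.8],[-3.5,5.04,0],0.6],[[0,0,-0.8],[-3.5,5.04,0],0.6]]'
python3 nudge.py '[[[0,0,0],[0,0,0],0.6],[[0,0,0],[0,0,0],0.6]]'
python3 - <<'E'
from h import *
go((.63,.10,.36),1.73)
o=r.observe();f=r.grab_frame("wrist")
cv2.imwrite("pics/w2.png",cv2.resize(f[:420,80:480,::-1],None,fx=1.42,fy=1.42,interpolation=cv2.INTER_CUBIC))
import pickle;pickle.dump(o,open("o2.pkl","wb"))
s=r.grab_frame("scene");cv2.imwrite("pics/s2.png",cv2.resize(s[190:300,130:270,::-1],None,fx=3,fy=3,interpolation=cv2.INTER_CUBIC))
E
```

```text
time_s: 6.5
position: [0.6289, 0.1037, 0.3524]
orientation: [3.139, -0.001, -2.978]
ft_force: [0.3, 0.4, 0.1]
opening: 0.601
grip_force: 0.0
time_s: 6.67
position: [0.6277, 0.0993, 0.3532]
orientation: [-3.141, -0.001, -2.983]
ft_force: [-0.4, -0.0, -0.4]
opening: 0.601
grip_force: 0.0
t 6.6667 turn [-0.    -0.001 -0.   ] shift [-0.0023  0.0003 -0.0068] F [-0.4 -0.  -0.4] open 0.6 grip 0.0 [ 0.05  0.17  1.44 -0.    1.53 -1.68]
```

View pics/w2.png

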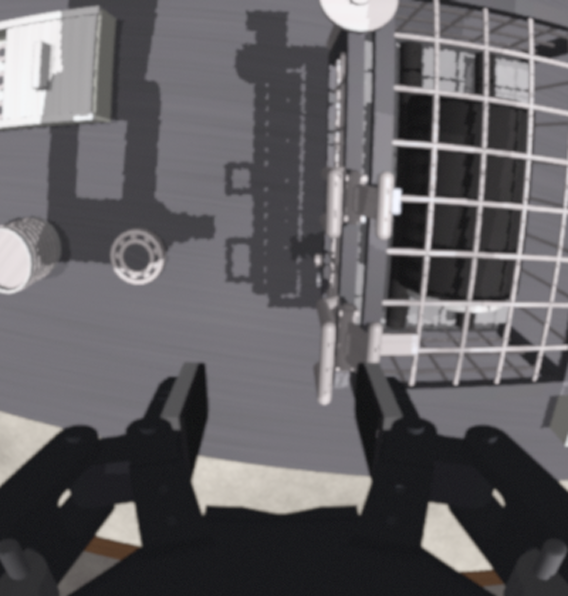

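Run:
```python
from h import *
import pickle;o=pickle.load(open("o2.pkl","rb"))
np.set_printoptions(precision=4,suppress=True)
w=lambda x,y,z:wz((80+x/1.42,y/1.42),o,z)
B=[w(334,170,.262),w(333,235,.262)];L=[w(386,174,.262),w(385,237,.262)];S=[w(328,305,.262),w(325,403,.262)]
for n,q in(("bail",B),("lever",L),("sbail",S)):
    print(n,*q,"mid",(q[0]+q[1])/2,"len",np.linalg.norm(q[1]-q[0]))
mb=sum(B)/2;ms=sum(S)/2;d=(ms-mb)[:2];print("dist",np.hypot(*d),"leaf angle",np.arctan2(d[1],d[0]))
u=d/np.hypot(*d);n=np.array([u[1],-u[0]]) # outward
print("gap",(sum(L)/2-mb)[:2]@-n)
for rr,m in((.125,mb),(.215,ms)):
    g=m[:2]-n*.0045;print("grip",g,"hinge",g-n*.012-u*rr)
print("disk",w(362,0,.221))
```

```text
bail [0.5549 0.1145 0.262 ] [0.5879 0.12   0.262 ] mid [0.5714 0.1172 0.262 ] len 0.03349623811991636
lever [0.5519 0.1412 0.262 ] [0.5842 0.1472 0.262 ] mid [0.568  0.1442 0.262 ] len 0.0329213157957317
sbail [0.6257 0.1245 0.262 ] [0.6858 0.1347 0.262 ] mid [0.6558 0.1296 0.262 ] len 0.0608947814845959
dist 0.08525301381556559 leaf angle 0.14519877068753526
gap 0.027200591567682994
grip [0.5708 0.1217] hinge [0.4453 0.1155]
grip [0.6551 0.134 ] hinge [0.4406 0.1148]
disk [0.4479 0.1191 0.221 ]
```

Scaled: 0.007 m is 0.14, 0.06 m is 1.2.

```bash
python3 nudge.py '[[[0,0,0],[0.4,0.14,0],0.85],[[0,0,0],[0.8,0.3,0],0.85],[[0,0,0],[1.2,0.3,0.2],0.85],[[0,0,0],[1.2,0.3,0.6],0.85],[[0,0,0],[1.2,0.3,0.6],0.85],[[0,0,0],[1.2,0.3,0.6],0.85]]'
python3 - <<'E'
from h import *
go((.571,.1225,.247),1.721)
E
```

```text
time_s: 7.27
position: [0.5656, 0.1042, 0.3227]
orientation: [3.141, -0.002, -2.984]
ft_force: [-0.8, 0.5, 1.5]
opening: 0.848
grip_force: 0.0
t 7.2667 turn [ 0.    -0.002  0.008] shift [-0.0084  0.0172  0.0757] F [-0.8  0.5  1.5] open 0.85 grip 0.0 [ 0.06  0.05  1.63  0.    1.47 -1.67]
```

```bash
python3 nudge.py '[[[0,0,0.16],[-0.16,0.34,0],0.85],[[0,0,0.16],[-0.16,0.34,0.4],0.85],[[0,0,0.16],[-0.16,0.34,0.8],0.85],[[0,0,0.16],[-0.16,0.34,1.2],0.85],[[0,0,0.16],[-0.16,0.34,1.4],0.85],[[0,0,0.16],[-0.16,0.34,1.5],0.85],[[0,0,0.16],[-0.16,0.34,1.5],0.85]]'
python3 - <<'E'
from h import *
go((.571,.1225,.247),1.721)
f=r.grab_frame("wrist")
cv2.imwrite("pics/w3.png",cv2.resize(f[120:420,130:430,::-1],None,fx=2,fy=2,interpolation=cv2.INTER_CUBIC))
E
```

```text
time_s: 7.85
position: [0.5718, 0.1228, 0.2479]
orientation: [3.142, -0.002, -2.991]
ft_force: [0.2, -0.1, -0.2]
opening: 0.851
grip_force: 0.0
t 7.85 turn [ 0.    -0.002  0.   ] shift [ 0.0008 -0.0002  0.0009] F [ 0.2 -0.1 -0.2] open 0.85 grip 0.0 [ 0.09  0.12  1.69 -0.    1.33 -1.63]
```

View pics/w3.png

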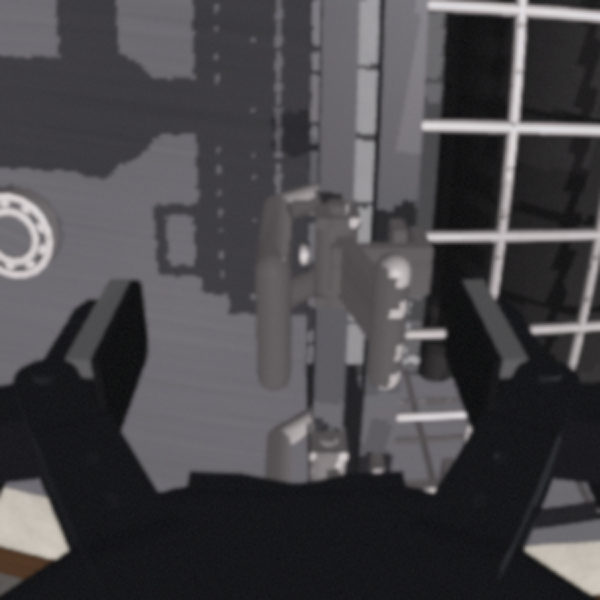

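```bash
python3 nudge.py '[[[0,0,0],[0,0,0],0.5],[[0,0,0],[0,0,0],0.3],[[0,0,0],[0,0,0],0.2],[[0,0,0],[0,0,0],0],[[0,0,0],[0,0,0],0],[[0,0,0],[0,0,0],0],[[0,0,0],[0,0,0],0]]' 25
python3 - <<'E'
from h import *
go((.571,.1225,.247),1.721)
E
```

```text
time_s: 8.48
position: [0.5736, 0.122, 0.2512]
orientation: [-3.138, 0.005, -2.991]
ft_force: [-0.9, -1.4, 5.9]
opening: 0.178
grip_force: 26.7
t 8.4833 turn [-0.003  0.005  0.001] shift [0.0025 0.0009 0.0042] F [-0.9 -1.4  5.9] open 0.18 grip 26.7 [ 0.09  0.12  1.69 -0.    1.33 -1.63]
```

Scaled: -0.0124 m is -0.248, -0.0112 m is -0.224, 0.1 rad is 2.

```bash
python3 nudge.py '[[[0,0,0.4],[0.006,-0.05,0],0],[[0,0,0.8],[0.012,-0.1,0],0],[[0,0,1.2],[0.02,-0.15,0],0],[[0,0,1.6],[0.026,-0.2,0],0],[[0,0,1.8],[0.032,-0.224,0],0],[[0,0,2],[0.036,-0.248,0],0],[[0,0,2],[0.036,-0.248,0],0]]'
python3 - <<'E'
from h import *
go((.571,.1225,.247),1.721)
E
```

```text
time_s: 9.07
position: [0.5736, 0.1101, 0.2512]
orientation: [-3.141, 0.005, -3.091]
ft_force: [-0.1, -0.1, 5.6]
opening: 0.174
grip_force: 26.0
t 9.0667 turn [-0.001  0.005 -0.099] shift [0.002  0.0125 0.0042] F [-0.1 -0.1  5.6] open 0.17 grip 26.0 [ 0.07  0.11  1.7  -0.    1.33 -1.55]
```

```bash
python3 nudge.py '[[[0,0,0.1],[0.002,-0.012,0],0],[[0,0,0.2],[0.002,-0.03,0],0],[[0,0,0.2],[0.002,-0.04,0],0],[[0,0,0.2],[0.002,-0.04,0],0]]'
python3 - <<'E'
from h import *
go((.571,.1225,.247),1.721)
E
```

```text
time_s: 9.4
position: [0.5736, 0.1096, 0.2512]
orientation: [3.14, 0.005, -3.1]
ft_force: [0.2, 3.4, 5.3]
opening: 0.175
grip_force: 25.4
t 9.4 turn [ 0.002  0.005 -0.109] shift [0.002  0.013  0.0042] F [0.2 3.4 5.3] open 0.18 grip 25.4 [ 0.07  0.11  1.7   0.    1.33 -1.55]
```

Scaled: -0.05 m is -1, -0.03 m is -0.6.

```bash
python3 nudge.py '[[[0,0,0],[0,0.03,0],0],[[0,0,0],[0,0.03,0],0.2],[[0,0,0],[0,0.03,0],0.4],[[0,0,0],[0,0.03,0],0.6],[[0,0,0],[0,0.03,0],0.85],[[0,0,0],[0,0.03,0],0.85],[[0,0,0],[0,0.03,-0.2],0.85],[[0,0,0],[0,0.03,-0.6],0.85],[[0,0,0],[0,0.03,-1],0.85],[[0,0,0],[0,0.03,-1],0.85]]'
python3 - <<'E'
from h import *
go((.660,.115,.247),1.62)
E
```

```text
time_s: 10.23
position: [0.5744, 0.1098, 0.3042]
orientation: [-3.141, 0.008, -3.101]
ft_force: [1.3, 0.6, 1.4]
opening: 0.852
grip_force: 0.0
t 10.2333 turn [-0.001  0.008 -0.008] shift [-0.0853  0.0017  0.0579] F [1.3 0.6 1.4] open 0.85 grip 0.0 [ 0.07  0.08  1.64 -0.    1.42 -1.54]
```

```bash
python3 nudge.py '[[[0,0.16,-0.16],[-0.6,0,0],0.85],[[0,0.16,-0.16],[-1.2,0,0],0.85],[[0,0.16,-0.16],[-1.67,0.02,0],0.85],[[0,0.16,-0.16],[-1.67,0.02,0],0.85],[[0,0.16,-0.16],[-1.67,0.02,0],0.85]]'
python3 - <<'E'
from h import *
go((.660,.115,.247),1.62)
o=r.observe();f=r.grab_frame("wrist")
cv2.imwrite("pics/w4.png",cv2.resize(f[0:420,130:430,::-1],None,fx=1.42,fy=1.42,interpolation=cv2.INTER_CUBIC))
import pickle;pickle.dump(o,open("o4.pkl","wb"))
E
```

```text
time_s: 10.65
position: [0.6555, 0.1141, 0.2973]
orientation: [-3.141, -0.01, -3.093]
ft_force: [0.1, -0.1, -1.0]
opening: 0.851
grip_force: 0.0
t 10.65 turn [-0.001 -0.01  -0.   ] shift [-0.0051  0.0007  0.0502] F [ 0.1 -0.1 -1. ] open 0.85 grip 0.0 [ 0.07  0.27  1.43 -0.    1.45 -1.55]
```

View pics/w4.png

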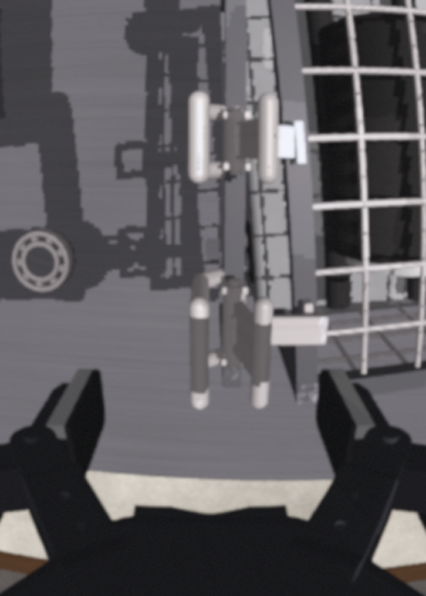

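Run:
```python
from h import *
import pickle;o=pickle.load(open("o4.pkl","rb"))
np.set_printoptions(precision=4,suppress=True)
w=lambda x,y:wz((130+x/1.42,y/1.42),o,.262)
m=(w(199,95)+w(200,180))/2;ml=(w(268,97)+w(268,180))/2
s=(w(200,303)+w(201,407))/2;sl=(w(263,303)+w(260,407))/2
print(m,ml,s,sl);d=s-m;print(np.hypot(d[0],d[1]),np.arctan2(d[1],d[0]),np.arctan2(*(sl-ml)[1::-1]))
print("len",np.linalg.norm(w(200,303)-w(201,407)))
go((.6605,.1145,.247),1.622)
```

```text
[0.5716 0.1058 0.262 ] [0.5704 0.132  0.262 ] [0.662  0.1102 0.262 ] [0.6609 0.1363 0.262 ]
0.090512594211017 0.048343046031995074 0.047058596887452314
len 0.048930598529839366
t 10.7 turn [-0.    -0.01  -0.002] shift [-0.0062 -0.      0.0506] F [ 0.2 -0.6 -1. ] open 0.85 grip 0.0 [ 0.07  0.26  1.43 -0.    1.46 -1.55]
```

Scaled: 0.048 m is 0.96, -0.007 m is -0.14, -0.01 rad is -0.2.

```bash
python3 nudge.py '[[[0,-0.2,0],[-0.14,0,0.4],0.85],[[0,-0.2,0],[-0.14,0,0.8],0.85],[[0,-0.2,0],[-0.14,0,0.96],0.85],[[0,-0.2,0],[-0.14,0,0.96],0.85],[[0,-0.2,0],[-0.14,0,0.96],0.85]]'
python3 - <<'E'
from h import *
go((.6615,.1147,.249),1.619)
E
```

```text
time_s: 11.12
position: [0.6609, 0.1149, 0.2503]
orientation: [-3.141, 0.0, -3.092]
ft_force: [-0.8, -0.1, -0.0]
opening: 0.85
grip_force: 0.0
t 11.1167 turn [-0.     0.     0.001] shift [-0.0006 -0.0002  0.0013] F [-0.8 -0.1 -0. ] open 0.85 grip 0.0 [ 0.07  0.3   1.48 -0.    1.36 -1.55]
```

```bash
python3 nudge.py '[[[0,0,0],[0,0,0],0.5],[[0,0,0],[0,0,0],0.3],[[0,0,0],[0,0,0],0.2],[[0,0,0],[0,0,0],0],[[0,0,0],[0,0,0],0],[[0,0,0],[0,0,0],0],[[0,0,0],[0,0,0],0]]' 30
python3 - <<'E'
from h import *
go((.6615,.1147,.249),1.619)
hx,hy=.215,.012
for t in np.arange(.08,.81,.08):print(round(t,2),round(hx*(1-np.cos(t))+hy*np.sin(t),4),round(-hx*np.sin(t)+hy*(1-np.cos(t)),4))
E
```

```text
time_s: 11.7
position: [0.6635, 0.1153, 0.2552]
orientation: [3.142, 0.008, -3.092]
ft_force: [-2.2, -0.3, 6.7]
opening: 0.172
grip_force: 30.1
t 11.7 turn [0.    0.008 0.001] shift [ 0.0021 -0.0005  0.0062] F [-2.2 -0.3  6.7] open 0.17 grip 30.1 [ 0.07  0.3   1.47 -0.    1.37 -1.55]
0.08 0.0016 -0.0171
0.16 0.0047 -0.0341
0.24 0.009 -0.0508
0.32 0.0147 -0.067
0.4 0.0216 -0.0828
0.48 0.0298 -0.0979
0.56 0.0392 -0.1124
0.64 0.0497 -0.126
0.72 0.0613 -0.1388
0.8 0.0738 -0.1506
```

```bash
python3 nudge.py '[[[0,0,0.8],[0.014,-0.172,0],0],[[0,0,1.6],[0.032,-0.342,0],0],[[0,0,2.4],[0.06,-0.512,0],0],[[0,0,3.2],[0.094,-0.682,0],0],[[0,0,4],[0.134,-0.85,0],0],[[0,0,4.8],[0.18,-1.016,0],0],[[0,0,5.6],[0.234,-1.18,0],0],[[0,0,6.4],[0.294,-1.34,0],0],[[0,0,7.2],[0.36,-1.5,0],0],[[0,0,8],[0.432,-1.656,0],0]]'
python3 - <<'E'
from h import *
h=np.array([.4462,.1164])
def gp(t):
    a=.048+.096-t;return h+.215*np.array([np.cos(a),np.sin(a)])+.012*np.array([np.sin(a),-np.cos(a)])
g=gp(.496);print(g);go((*g,.2552),1.619-.4)
E
```

```text
time_s: 12.53
position: [0.6466, 0.0319, 0.2552]
orientation: [3.136, 0.009, 2.789]
ft_force: [0.1, 4.6, 6.6]
opening: 0.171
grip_force: 29.5
[0.64387997 0.03100897]
t 12.5333 turn [ 0.005  0.009 -0.   ] shift [ 0.0023 -0.0018 -0.0001] F [0.1 4.6 6.6] open 0.17 grip 29.5 [-0.06  0.24  1.54  0.    1.35 -1.28]
```

Scaled: -0.0828 m is -1.656, -0.075 m is -1.5, 0.4 rad is 8.

```bash
python3 nudge.py '[[[0,0,0.8],[0.014,-0.172,0],0],[[0,0,1.6],[0.032,-0.342,0],0],[[0,0,2.4],[0.06,-0.512,0],0],[[0,0,3.2],[0.094,-0.682,0],0],[[0,0,4],[0.134,-0.85,0],0],[[0,0,4.8],[0.18,-1.016,0],0],[[0,0,5.6],[0.234,-1.18,0],0],[[0,0,6.4],[0.294,-1.34,0],0],[[0,0,7.2],[0.36,-1.5,0],0],[[0,0,8],[0.432,-1.656,0],0]]' 40
python3 - <<'E'
from h import *
h=np.array([.4462,.1164])
a=.048-.8;g=h+.215*np.array([np.cos(a),np.sin(a)])+.012*np.array([np.sin(a),-np.cos(a)])
print(g);go((*g,.2552),1.619-.8)
E
```

```text
time_s: 13.37
position: [0.5982, -0.0392, 0.2552]
orientation: [3.134, 0.008, 2.39]
ft_force: [-1.1, 1.1, 7.4]
opening: 0.158
grip_force: 41.9
[ 0.59502248 -0.03923056]
t 13.3667 turn [ 0.007  0.008 -0.   ] shift [ 0.0022 -0.0022 -0.    ] F [-1.1  1.1  7.4] open 0.16 grip 41.9 [-0.18  0.14  1.66  0.    1.33 -1.  ]
```

Careful with the scale: shifts go in units of 50 mm and turns go in units of 0.05 rad. That gives: -0.0828 m is -1.656, -0.075 m is -1.5, 0.4 rad is 8.

```bash
python3 nudge.py '[[[0,0,0.8],[0.014,-0.172,0],0],[[0,0,1.6],[0.032,-0.342,0],0],[[0,0,2.4],[0.06,-0.512,0],0],[[0,0,3.2],[0.094,-0.682,0],0],[[0,0,4],[0.134,-0.85,0],0],[[0,0,4.8],[0.18,-1.016,0],0],[[0,0,5.6],[0.234,-1.18,0],0],[[0,0,6.4],[0.294,-1.34,0],0],[[0,0,7.2],[0.36,-1.5,0],0],[[0,0,8],[0.432,-1.656,0],0]]'
python3 nudge.py '[[[0,0,0.8],[0.014,-0.172,0],0],[[0,0,1.6],[0.032,-0.342,0],0],[[0,0,2.4],[0.06,-0.512,0],0],[[0,0,3],[0.086,-0.64,0],0],[[0,0,3],[0.086,-0.64,0],0],[[0,0,3],[0.086,-0.64,0],0]]'
python3 - <<'E'
from h import *
h=np.array([.4462,.1164])
a=.048-1.35;g=h+.215*np.array([np.cos(a),np.sin(a)])+.012*np.array([np.sin(a),-np.cos(a)])
print(g);go((*g,.2552),1.619-1.35)
s=r.grab_frame("scene");b=r.grab_frame("side")
cv2.imwrite("pics/end.png",np.hstack([cv2.resize(s[90:390,120:500,::-1],(400,316)),cv2.resize(b[90:390,120:500,::-1],(400,316))]))
E
```

```text
time_s: 14.2
position: [0.526, -0.0858, 0.2552]
orientation: [3.132, 0.007, 1.99]
ft_force: [0.2, 1.3, 7.6]
opening: 0.16
grip_force: 41.8
time_s: 14.7
position: [0.495, -0.0954, 0.2552]
orientation: [3.132, 0.007, 1.841]
ft_force: [0.5, -0.3, 8.5]
opening: 0.162
grip_force: 41.9
[ 0.49172871 -0.09406647]
t 14.7 turn [0.01  0.007 0.001] shift [ 0.0022 -0.0028 -0.0001] F [ 0.5 -0.3  8.5] open 0.16 grip 41.9 [-0.33 -0.07  1.88 -0.    1.33 -0.6 ]
```

View pics/end.png

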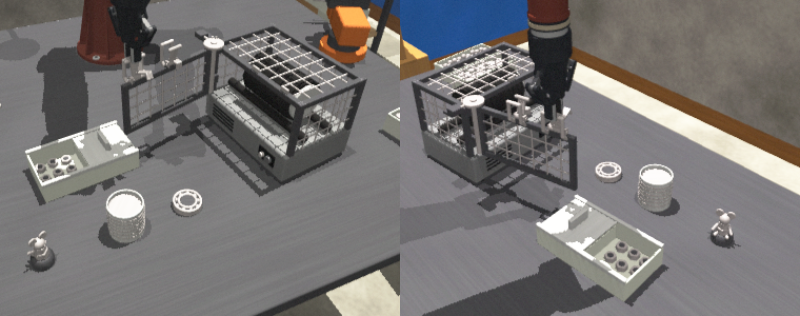

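The picture shows the gate wide open (about 1.44 rad) and held by the squeezed safety catch. The cover is home over the balls, and the bearing, tin and figure are where they started.

```bash
python3 -c "
from bench import r
print(r.sign_off())"
```

```text
the job is handed in; nothing more can be done
None
```

The job is handed in at about 15 s: the cover is against its end stop over the balls, and the gate went ajar on the main catch, then past its detent to about 1.44 rad, where the arm holds it by the squeezed safety catch, with the bearing, nut figure and tin untouched.

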